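# Shut and latch the service hatch

### The arm

A 6-joint arm with a two-finger parallel gripper is mounted at the origin on the work surface. World frame = base frame: x ahead of the robot, y to its left, z up, the work surface at z = 0. Lengths are in m, angles in degrees, forces in N, time in s.
With the tool pointing down it reaches from about 0.4 to 0.825 m from the base axis. Payload 7 kg.
Tool frame: the origin (TCP) lies midway between the tips of the shut fingers; the grasp point (between the pads) lies ctrl.tcp_to_grasp behind it (ctrl.tcp_to_grasp is the distance from the TCP to the grasp point, in m); z points along the fingers, y is the line along which they close (so a half turn about z gives the same grasp; the last joint's range is limited). The gripper opens to 88 mm and grips with 3 to 60 N. Pads are 19 mm wide; open, the fingers measure 130 mm over their backs; the gripper's body (78 mm by 193 mm) begins 47 mm behind the grasp point.
Start: joints at [-51.962, 20.546, 0.682, 0, -70.136, -16.507], TCP at [0.248, -0.628, 0.227] pointing down, gripper open.
Joint ranges: [-176.03, 176.03], [-82.01, 121.73], [-58.28, 71.71], [-173.87, 95.51], [-174.79, -0.11], [-173.66, 173.66]. Speed limits (degrees/s): [136.94, 136.94, 172.46, 180, 180, 180].

### API

Orientations are given as [roll, pitch, yaw] about the fixed x, y, z axes, in that order (R = Rz(yaw) Ry(pitch) Rx(roll)).
In Python, from plant import ctrl, imaging, close_job gives the robot as it stands.
- The arm moves only by the shell command python3 -m crank 'ROWS'. ROWS is JSON, a list of rows, each a list of 3 entries, a list of its own where there are three numbers: the shift along the world's x, y, z in m, then the turn, a rotation vector about the world's x, y, z in degrees, then the opening, from -1 (shut) to 1 (fully open), so that 0 is half open. A call has 1 to 12 rows; each row shifts and turns the commanded pose from where the row before left it; what a row does not reach is not made up. A row lasts 1/10 s, in which the tool goes at most 50 mm and 8.59 degrees, less where a joint would pass 70% of its speed; a pose out of reach is approached as far as the arm can. A call is refused whole if a number of a shift passes 0.05 or a number of a turn 8.59, either way. A call with a gripper value outside its range is refused whole. The fingers move at their own pace and stop on an object; the grip force is fixed at half the most. Time passes only in rows, so rows that do not move let the fingers close. It gives the time, the measured TCP pose, the force, the opening and the grip force at its end, in the units of the state.
- ctrl.get_obs(): the state, without advancing time (a new reading comes with each control period).
- imaging.snapshot(name): name is "scene" or "top" or "wrist"; returns (picture, depth): 420x560x3 uint8, blue, green, red; 420x560 float32, m along the optical axis (not along the pixel's ray), 0 where there is no reading.
- imaging.camera_model(name): a dict with "mtx" (3x3 intrinsics, pixels), "R" (3x3) and "t" (3): a world point X has camera coordinates R X + t. Camera axes: x right, y down, z forward; pixel columns grow to the right and rows downward; lengths in m; the calibration is good to about 2 mm. A picture is of the moment at which its call begins: read the wrist's pose just before it. camera_model takes no time and is no camera call; for the wrist camera it gives the pose at the moment of the call.
- close_job(): hands the job in; it is judged then, once.
The state is a dict: "clock": time; "joint_pos": joint angles; "qvel": joint speeds; "tau": joint torques, N m; "tool_pos": TCP position; "orientation": TCP orientation; "force": force on the tool from outside, world axes, zero at the start; "moment": the same for the moment, N m; "opening": finger opening in m; "gripper_force": force on a finger pad.
Only numpy, scipy, OpenCV 4.12 (cv2) and the standard library are available. Lean on these libraries where they do the work, as an engineer would, in place of code of your own. Each camera call takes 0.05 s, during which the arm holds its last target. There are 200 camera calls.

### The job

The bench service box that houses the gas and water isolators has been left open. Swing its hatch gently down onto the rubber seal, then press it down at the wing knob, no harder than the seal needs, and turn the knob clockwise right up to its stop, so that the hidden tongue swings behind the frame edge and keeps the hatch down. Leave it latched and let go, and do not slam or force anything or disturb the other things on the bench.

Things in the scene. Friction and masses are not known exactly. Their poses are not given: they have to be found in the camera images.
- service_box: Grey steel box fixed to the bench, 260 (x) x 300 (y) x 110 mm high, open on top inside a 22 mm wide, 3 mm thick flange (the frame; its front run is a bare steel rail). It stands on levelling feet, its underside 4 to 14 mm above the bench. Origin: centre of its underside; x points from the front (the knob's side) to the hinge side, z up. Copper pipes stand out 200 mm to each side of its centre, 55 mm high.
- hatch (a joint): Hinge angle of the white 268 x 308 x 3 mm hatch (0.35 kg), rad: 0 level, its underside 115 mm above the box's underside; grows as its front rises. A stiff hinge: it stays where it is left. Its seal meets the front frame somewhere between 0 and 0.042 and it latches 0.014 below that: the front frame is a rail in slotted holes, set anywhere from 3 mm below to 7 mm above the box's rim and not measured, so find it by feel.
- seal: Black rubber strip, 12 x 270 x 8.5 mm, under the hatch's front edge, 251 mm from the hinge; origin on the hatch's underside. It springs back at 6 N/mm and is pressed about 3.5 mm when latched. 12 to 18 N of push at the knob let the tongue pass under the frame; more than 28 N on the seal (about as much push at the knob) crushes it.
- hatch_hinge (a point): Middle of the hatch's hinge axis, on the far side of the box, 132 mm behind its centre and 115 mm above its underside. y runs along the hinge; they turn with the hatch: -x runs along it to its front edge, z out of the hatch's top face.
- hatch_edge (a point): Point on the hatch's top face, 14 mm in from the free front edge and 75 mm to the side of the knob (along +y), 252 mm from the hinge: a clear place to push the hatch down. Same axes as hatch_hinge; turns with the hatch.
- knob (a joint): Angle of the black wing knob, rad: 0 tongue drawn back (wing parallel to the front edge), grows clockwise seen from above, stop at 1.52 (wing points to the front edge). About 0.06 N m to turn. The tongue meets the frame at about 0.5: it passes under only if the hatch is pressed down there, else it strikes the frame's edge and blocks; it then slides under the frame to the stop.
- knob_wing (a point): Centre of the knob's wing: on the knob's axis, 216 mm from the hinge, 18 mm above the hatch's top face. Wing 52 mm long (along y, red end and hidden tongue at -y), 10 mm thick (x), 24 mm high, standing on a round metal flange 54 mm wide and 6 mm high that turns with it. z is the knob's axis, out of the hatch.
- beaker: Bystander: glass beaker, 72 mm wide, 95 mm high; origin under its centre.
- petri_dish: Bystander: clear dish, 92 mm wide, 15 mm high; origin under its centre.
- slide_box: Bystander: blue slide box 96 x 86 x 33 mm; origin under its centre.
- spanner: Bystander: steel spanner 170 mm long along x, 8 mm high, lying left of the box; origin under its middle.
- reagent_bottle: Bystander: amber bottle with blue cap, 60 mm wide, 130 mm high, right of the box; origin under its centre.
- marker_pen: Bystander: white pen with green cap, 135 mm long along x, 15 mm thick, lying to the right of the box's front; origin under its middle.

How it is judged:
By the outcome, as a careful person would: the job done as asked, in the order asked, and still so for the second after the job is handed in, with the robot touching nothing.
It also fails if it takes over 67 s, if anything falls off the work surface, if the arm or the gripper's body presses on something with over 40 N, if the wrist force passes 120 N, or if a joint passes its speed limit or range.

## Working session

There is one attempt and no reset: what is moved stays moved. The work goes in short steps, Python scripts to look and compute and a shell command to move; the robot and the scene stay as the last step left them, time stands still between calls to the robot, and variables do not carry over. Pictures are saved under pics/ and viewed, at most 10 in all, crops included, and the job is handed in when it is done.

```bash
mkdir -p pics; ls; python3 - <<'E'
from plant import ctrl,imaging
import cv2,numpy as np
o=ctrl.get_obs();print(o, ctrl.tcp_to_grasp)
for n in("scene","top"):
    p,d=imaging.snapshot(n);cv2.imwrite(f"pics/{n}1.png",p);np.save(f"pics/{n}1.npy",d)
    m=imaging.camera_model(n);np.savez(f"pics/{n}1cam.npz",**m);print(n,m)
E
```

```text
pics
{'clock': 0.0, 'joint_pos': array([-5.19614092e+01,  2.05915249e+01,  6.34603430e-01, -2.08834711e-02,
       -7.01357500e+01, -1.65070638e+01]), 'qvel': array([-0.10775728, -0.00354801,  0.04482858, -0.06793388,  0.02440696,
        0.02311534]), 'tau': array([-1.57075365e-04, -5.82728863e+01,  2.93060786e+01,  6.99712381e+00,
        7.12120032e-03, -1.60877821e-04]), 'tool_pos': array([ 0.24753872, -0.62745187,  0.22562557]), 'orientation': array([ 1.79905569e+02, -7.51104906e-03, -1.58475579e+02]), 'force': array([0.62450148, 0.036304  , 0.55279484]), 'moment': array([-0.00431026,  0.04841939, -0.04445411]), 'gripper_force': 0.0, 'opening': 0.08764444823304539} 0.0188
scene {'mtx': array([[509.75440543,   0.        , 281.46387048],
       [  0.        , 509.75440543, 203.01616491],
       [  0.        ,   0.        ,   1.        ]]), 'R': array([[ 0.84807807,  0.52979328,  0.00909165],
       [ 0.396407  , -0.62298469, -0.67435271],
       [-0.35160357,  0.57550774, -0.73835342]]), 't': array([-0.40102164, -0.16035889,  1.59595362])}
top {'mtx': array([[473.21436632,   0.        , 281.39218523],
       [  0.        , 473.21436632, 201.74117289],
       [  0.        ,   0.        ,   1.        ]]), 'R': array([[-0.02456528, -0.999559  , -0.01668365],
       [-0.99190799,  0.02644982, -0.12417303],
       [ 0.12455955,  0.01349831, -0.99212031]]), 't': array([-0.02609776,  0.50192093,  1.50538974])}
```

View pics/scene1.png

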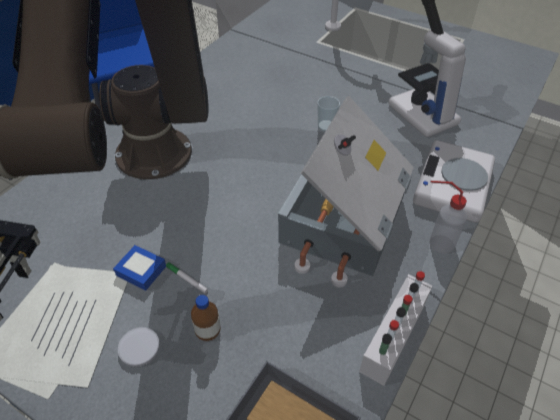

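View pics/top1.png

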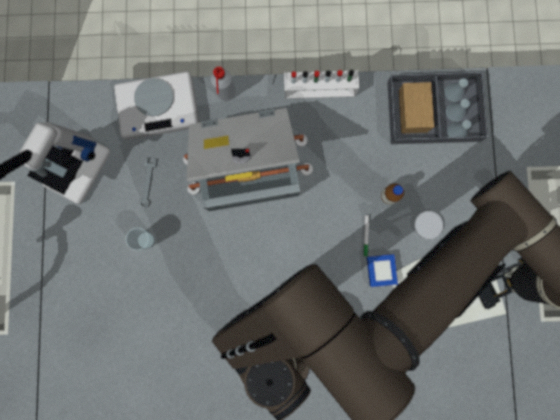

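The scene view shows the hatch open about 50–60°, with the knob at (346,143) in the scene picture and (241,152) in the top one. In the top view the front rail runs (203,207)–(299,197). Next I fit the hatch plane from the depth images.

```bash
cat > fit.py <<'E'
import numpy as np,cv2
def cloud(n,poly):
    d=np.load(f"pics/{n}1.npy");c=np.load(f"pics/{n}1cam.npz");m=np.zeros(d.shape,np.uint8)
    cv2.fillPoly(m,[np.array(poly,np.int32)],1);v,u=np.nonzero((m>0)&(d>0));z=d[v,u]
    P=np.c_[u,v,np.ones(len(u))]@np.linalg.inv(c['mtx']).T*z[:,None]
    return (P-c['t'])@c['R']
S=cloud("scene",[(345,90),(420,140),(385,255),(295,175)])
T=cloud("top",[(180,120),(298,102),(306,172),(180,184)])
rng=np.random.default_rng(0)
for n,P in(("scene",S),("top",T),("both",np.r_[S,T])):
    best=0
    for _ in range(400):
        a,b,c=P[rng.choice(len(P),3,False)];k=np.cross(b-a,c-a);k/=np.linalg.norm(k)+1e-12
        i=abs((P-a)@k)<.004
        if i.sum()>best:best=i.sum();I=i
    Q=P[I];c=Q.mean(0);k=np.linalg.svd(Q-c,full_matrices=False)[2][2];k*=np.sign(k[2])
    Q=P[abs((P-c)@k)<.006]
    yaw=np.arctan2(-k[1],-k[0]);ang=np.arccos(k[2])
    ey=np.array([-np.sin(yaw),np.cos(yaw),0]);ex=np.cross(ey,k)
    uv=np.c_[(Q-c)@ex,(Q-c)@ey]
    lo,hi=np.percentile(uv,.7,0),np.percentile(uv,99.3,0)
    hin=c+ex*hi[0]+ey*(lo[1]+hi[1])/2; fr=c+ex*lo[0]+ey*(lo[1]+hi[1])/2
    print(n,len(Q),"n",k.round(3),"yaw",np.degrees(yaw).round(1),"open",np.degrees(ang).round(1),"size",(hi-lo).round(3),"hinge",hin.round(3),"front",fr.round(3))
F=cloud("top",[(206,202),(296,193),(297,197),(207,206)]);print("rail z",np.median(F,0),np.percentile(F[:,2],[10,50,90]))
E
python3 fit.py
```

```text
scene 8665 n [0.638 0.093 0.764] yaw -171.7 open 40.2 size [0.267 0.306] hinge [0.563 0.055 0.296] front [0.765 0.085 0.123]
top 5618 n [0.638 0.092 0.764] yaw -171.8 open 40.1 size [0.27  0.304] hinge [0.56  0.06  0.301] front [0.764 0.09  0.127]
both 14292 n [0.639 0.092 0.764] yaw -171.8 open 40.2 size [0.271 0.308] hinge [0.561 0.057 0.299] front [0.765 0.086 0.124]
rail z [0.50175885 0.05347888 0.11634366] [0.03327291 0.11634366 0.12939823]
```

The hatch sits at yaw 8.2°, open 40.2°, with the hinge top at about (0.764, 0.087, 0.125). I'm lifting, swinging over to hatch_edge, and shutting the fingers on the way.

```bash
python3 -m crank '[[[0,0,0.03],[0,0,0],-1],[[0,0,0.045],[0,0,0],-1],[[0,0,0.045],[0,0,0],-1],[[0,0,0.045],[0,0,0],-1],[[0.008,0.02,0.01],[0,0,3],-1],[[0.0155,0.038,0],[0,0,6],-1],[[0.0155,0.038,0],[0,0,6],-1],[[0.0155,0.038,0],[0,0,6],-1],[[0.0155,0.038,0],[0,0,6],-1],[[0.0155,0.038,0],[0,0,6],-1],[[0.0155,0.038,0],[0,0,6],-1],[[0.0155,0.038,0],[0,0,6],-1]]'
python3 -m crank '[[[0.0155,0.038,0],[0,0,6],-1],[[0.0155,0.038,0],[0,0,6],-1],[[0.0155,0.038,0],[0,0,6],-1],[[0.0155,0.038,0],[0,0,6],-1],[[0.0155,0.038,0],[0,0,6],-1],[[0.0155,0.038,0],[0,0,1.5],-1],[[0.0155,0.038,0],[0,0,0],-1],[[0.0155,0.038,0],[0,0,0],-1],[[0.0155,0.038,0],[0,0,0],-1],[[0.0155,0.038,0],[0,0,0],-1],[[0.015,0.038,0],[0,0,0],-1],[[0,0,0],[0,0,0],-1]]'
```

```text
clock: 1.3
tool_pos: [0.3643, -0.34, 0.4011]
orientation: [180.0, 0.0, -113.2]
force: [2.1, 0.7, 0.6]
opening: 0.0011
gripper_force: 0.0
clock: 2.5
tool_pos: [0.535, 0.0799, 0.3994]
orientation: [179.8, -0.0, -81.8]
force: [0.4, 0.7, -1.2]
opening: 0.0003
gripper_force: 0.0
```

```bash
python3 -m crank '[[[0.01,0.02,0],[0,0,0],-1],[[0.01,0.02,0],[0,0,0],-1],[[0.01,0.014,-0.01],[0,0,0],-1],[[0,0,-0.025],[0,0,0],-1],[[0,0,-0.025],[0,0,0],-1],[[0,0,-0.015],[0,0,0],-1],[[0,0,-0.008],[0,0,0],-1],[[0,0,0],[0,0,0],-1]]'
python3 - <<'E'
from plant import imaging
import cv2
p,d=imaging.snapshot("scene");cv2.imwrite("pics/scene2.png",cv2.resize(p[40:300,200:460],None,fx=2.2,fy=2.2))
E
```

```text
clock: 3.3
tool_pos: [0.564, 0.1301, 0.317]
orientation: [179.9, -0.0, -82.0]
force: [0.7, 0.0, 0.3]
opening: 0.0006
gripper_force: 0.0
```

View pics/scene2.png

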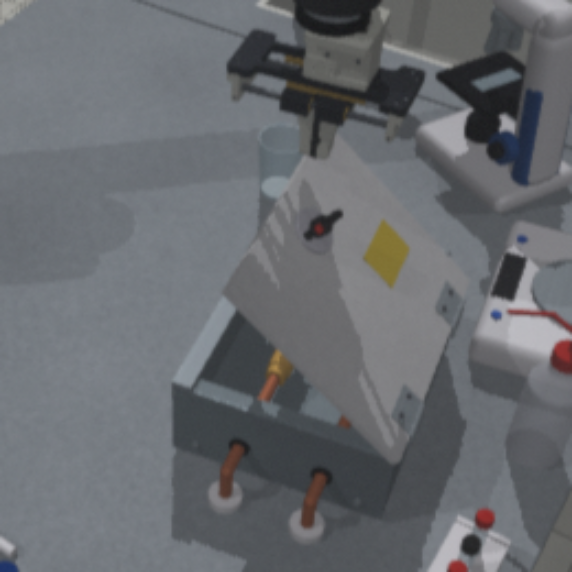

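The shut tips are right over the hatch corner, just clear of it. I go down slowly to make contact.

```bash
python3 -m crank '[[[0,0,-0.005],[0,0,0],-1],[[0,0,-0.005],[0,0,0],-1],[[0,0,-0.004],[0,0,0],-1],[[0,0,-0.003],[0,0,0],-1],[[0,0,-0.003],[0,0,0],-1],[[0,0,-0.003],[0,0,0],-1],[[0,0,0],[0,0,0],-1]]'; python3 -m crank '[[[-0.002,0,-0.003],[0,0,0],-1],[[-0.002,0,-0.003],[0,0,0],-1],[[-0.002,0,-0.003],[0,0,0],-1],[[-0.002,0,-0.003],[0,0,0],-1]]'
```

```text
clock: 4.05
tool_pos: [0.5642, 0.1301, 0.2953]
orientation: [180.0, -0.0, -82.0]
force: [0.1, 0.2, 0.6]
opening: 0.0003
gripper_force: 0.0
clock: 4.45
tool_pos: [0.556, 0.13, 0.2833]
orientation: [180.0, -0.0, -82.0]
force: [0.6, -0.9, 1.3]
opening: 0.0003
gripper_force: 0.6
```

```bash
python3 -m crank '[[[-0.0025,0,-0.0045],[0,0,0],-1],[[-0.0025,0,-0.0045],[0,0,0],-1],[[-0.0025,0,-0.0045],[0,0,0],-1],[[-0.0025,0,-0.0045],[0,0,0],-1]]'; python3 -m crank '[[[-0.0025,0,-0.0045],[0,0,0],-1],[[-0.0025,0,-0.0045],[0,0,0],-1],[[-0.0025,0,-0.0045],[0,0,0],-1],[[-0.0022,0,-0.0045],[0,0,0],-1]]'
```

```text
clock: 4.85
tool_pos: [0.5459, 0.1301, 0.2651]
orientation: [180.0, -0.0, -82.0]
force: [0.8, -0.9, 2.3]
opening: 0.0005
gripper_force: 0.6
clock: 5.25
tool_pos: [0.5363, 0.1301, 0.2472]
orientation: [180.0, -0.0, -82.0]
force: [1.1, -0.3, 0.5]
opening: 0.0002
gripper_force: 0.5
```

```bash
python3 - <<'E'
from plant import imaging
import cv2
p,d=imaging.snapshot("scene");cv2.imwrite("pics/scene3.png",cv2.resize(p[40:300,200:460],None,fx=2.2,fy=2.2))
E
```

```text
(no output)
```

View pics/scene3.png

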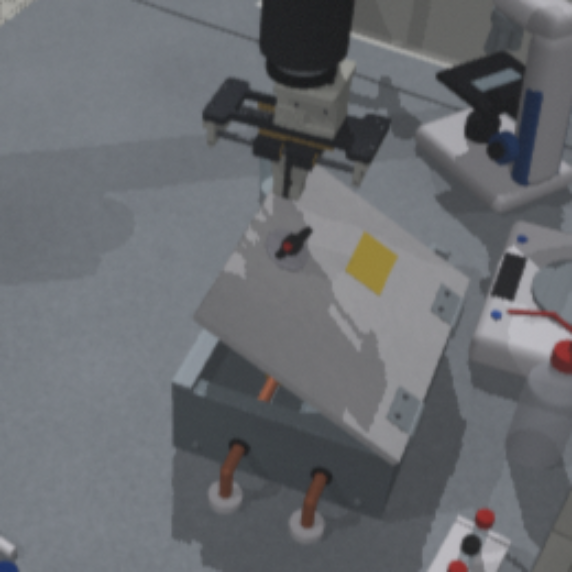

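The hatch is following the tip down, now at about 29°. I continue along the arc.

```bash
python3 -m crank '[[[-0.0022,0,-0.0048],[0,0,0],-1],[[-0.0022,0,-0.0048],[0,0,0],-1],[[-0.0022,0,-0.0048],[0,0,0],-1],[[-0.0022,0,-0.0048],[0,0,0],-1],[[-0.0022,0,-0.0048],[0,0,0],-1],[[-0.0022,0,-0.0048],[0,0,0],-1],[[-0.0022,0,-0.0048],[0,0,0],-1],[[-0.0022,0,-0.0048],[0,0,0],-1]]'; python3 -m crank '[[[-0.0013,0,-0.0046],[0,0,0],-1],[[-0.0013,0,-0.0046],[0,0,0],-1],[[-0.0013,0,-0.0046],[0,0,0],-1],[[-0.0013,0,-0.0046],[0,0,0],-1],[[-0.0013,0,-0.0046],[0,0,0],-1],[[-0.0013,0,-0.0046],[0,0,0],-1],[[-0.0013,0,-0.0046],[0,0,0],-1],[[-0.0013,0,-0.0046],[0,0,0],-1],[[-0.001,0,-0.004],[0,0,0],-1]]';python3 -m crank '[[[-0.0005,0,-0.003],[0,0,0],-1],[[-0.0005,0,-0.003],[0,0,0],-1],[[-0.0005,0,-0.003],[0,0,0],-1],[[-0.0005,0,-0.002],[0,0,0],-1]]'
```

```text
clock: 6.1
tool_pos: [0.5188, 0.1302, 0.2088]
orientation: [-180.0, 0.0, -82.0]
force: [0.5, 0.1, 0.8]
opening: 0.0006
gripper_force: 0.4
clock: 7.0
tool_pos: [0.5074, 0.1302, 0.168]
orientation: [-180.0, 0.0, -82.0]
force: [0.6, -0.5, 0.3]
opening: 0.0006
gripper_force: 0.3
clock: 7.4
tool_pos: [0.5055, 0.1301, 0.1571]
orientation: [180.0, -0.0, -82.0]
force: [0.8, 0.2, 0.7]
opening: 0.0004
gripper_force: 0.3
```

```bash
python3 -m crank '[[[0,0,-0.002],[0,0,0],-1],[[0,0,-0.002],[0,0,0],-1],[[0,0,-0.002],[0,0,0],-1],[[0,0,-0.0015],[0,0,0],-1],[[0,0,-0.0015],[0,0,0],-1],[[0,0,-0.0015],[0,0,0],-1],[[0,0,-0.001],[0,0,0],-1],[[0,0,-0.001],[0,0,0],-1]]';for i in 1 ; do python3 -m crank '[[[0,0,-0.001],[0,0,0],-1],[[0,0,-0.001],[0,0,0],-1]]'; done;python3 -m crank '[[[0,0,-0.001],[0,0,0],-1],[[0,0,-0.001],[0,0,0],-1]]'
```

```text
clock: 8.2
tool_pos: [0.5055, 0.1301, 0.1448]
orientation: [-180.0, 0.0, -82.0]
force: [-0.6, -0.9, 0.1]
opening: 0.0006
gripper_force: 0.3
clock: 8.4
tool_pos: [0.5055, 0.1301, 0.1428]
orientation: [180.0, 0.0, -82.0]
force: [-0.5, -0.6, 0.4]
opening: 0.0004
gripper_force: 0.3
clock: 8.6
tool_pos: [0.5055, 0.1301, 0.1408]
orientation: [-180.0, 0.0, -82.0]
force: [-0.1, -0.8, 0.0]
opening: 0.0002
gripper_force: 0.3
```

```bash
python3 -m crank '[[[0,0,-0.001],[0,0,0],-1],[[0,0,-0.001],[0,0,0],-1]]';python3 -m crank '[[[0,0,-0.001],[0,0,0],-1],[[0,0,-0.001],[0,0,0],-1]]';python3 -m crank '[[[0,0,-0.001],[0,0,0],-1],[[0,0,-0.001],[0,0,0],-1]]'
```

```text
clock: 8.8
tool_pos: [0.5055, 0.1301, 0.1388]
orientation: [180.0, -0.0, -82.0]
force: [-1.3, -0.6, 3.1]
opening: 0.0005
gripper_force: 1.3
clock: 9.0
tool_pos: [0.5055, 0.1301, 0.1374]
orientation: [-180.0, -0.0, -82.0]
force: [-4.5, 0.4, 10.4]
opening: 0.0003
gripper_force: 4.9
clock: 9.2
tool_pos: [0.5054, 0.1301, 0.136]
orientation: [-180.0, -0.0, -81.9]
force: [-8.2, -0.2, 16.9]
opening: 0.0006
gripper_force: 8.3
```

The seal meets the frame at TCP z≈0.139, with about 17 N now. I back off gently and go above the knob.

```bash
python3 -m crank '[[[0,0,0.001],[0,0,0],-1],[[0,0,0.001],[0,0,0],-1],[[0,0,0.002],[0,0,0],-1],[[0,0,0.01],[0,0,0],-1],[[0,0,0.03],[0,0,0],-1],[[0,0,0.04],[0,0,0],-0.2],[[0.015,-0.025,0.03],[0,0,0],-0.2],[[0.015,-0.025,0],[0,0,0],-0.2],[[0.015,-0.025,0],[0,0,0],-0.2],[[0,0,0],[0,0,0],-0.2],[[0,0,0],[0,0,0],-0.2]]'
python3 - <<'E'
from plant import imaging,ctrl
import cv2,numpy as np
m=imaging.camera_model("wrist");p,d=imaging.snapshot("wrist");cv2.imwrite("pics/wrist1.png",p);np.save("pics/wrist1.npy",d);np.savez("pics/wrist1cam.npz",**m)
E
```

```text
clock: 10.3
tool_pos: [0.5506, 0.0546, 0.249]
orientation: [180.0, 0.0, -82.1]
force: [0.0, -0.1, 0.7]
opening: 0.0346
gripper_force: 0.0
```

View pics/wrist1.png

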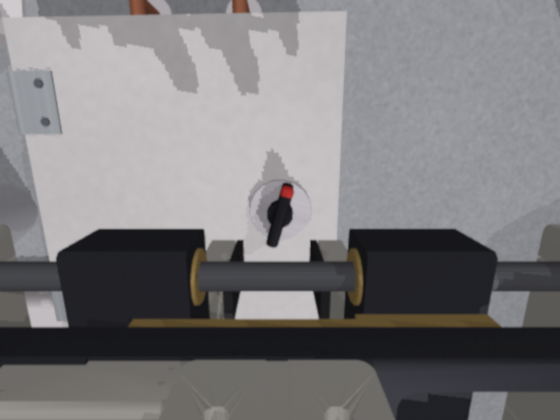

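The wrist view shows the knob at (280,213) and its red end at (288,188). The wing is already turned a little clockwise. I compute its pose.

```bash
python3 - <<'E'
import numpy as np,cv2
d=np.load("pics/wrist1.npy");c=np.load("pics/wrist1cam.npz");p=cv2.imread("pics/wrist1.png").astype(int)
v,u=np.mgrid[0:420,0:560]
P=np.stack([u,v,np.ones_like(u)],-1)@np.linalg.inv(c['mtx']).T*d[...,None];W=(P-c['t'])@c['R']
box=(u>245)&(u<318)&(v>178)&(v<250)
dark=(p.max(-1)<60)|((p[...,2]>120)&(p[...,1]<80))
h=(u>60)&(u<240)&(v>30)&(v<170)&(p.min(-1)>150)&(d>0)
A=np.c_[W[h][:,:2],np.ones(h.sum())];k=np.linalg.lstsq(A,W[h][:,2],rcond=None)[0]
ht=W[...,2]-(W[...,:2]@k[:2]+k[2])
yaw=np.arctan2(k[1],k[0]);print("plane",k,"ang",np.degrees(np.hypot(k[0],k[1])))
m=box&dark&(ht>.02)&(d>0);Q=W[m];print(len(Q))
r=cv2.minAreaRect((Q[:,:2]*1000).astype(np.float32));print("wing",r,np.percentile(Q[:,2],[5,50,95]))
e=np.linalg.svd(Q[:,:2]-Q[:,:2].mean(0),full_matrices=False)[2][0];print("dir deg",np.degrees(np.arctan2(e[1],e[0])),Q.mean(0))
f=box&(p.min(-1)>90)&(ht>.003)&(ht<.012);print("flange z",np.median(W[f],0),f.sum())
# hatch front edge direction
for a in(60,180):
    row=np.where(p[a,250:400].min(-1)>150)[0];print("edge",a,row.max()+250,W[a,row.max()+248])
print("hatch z@knob",k[:2]@[r[0][0]/1e3,r[0][1]/1e3]+k[2])
E
```

```text
plane [-0.03764775 -0.00579544  0.15780058] ang 2.182465527081293
900
wing ((547.6619873046875, 55.86222839355469), (48.6716194152832, 19.580533981323242), 66.65018463134766) [0.1581937  0.166353   0.25447199]
dir deg 76.56480599234432 [0.54692709 0.05454156 0.1708402 ]
flange z [0.55005413 0.05444349 0.14282253] 1917
edge 60 383 [ 4.47878787e-01 -1.04551072e-01  1.83949240e-04]
edge 180 397 [3.98766001e-01 3.26749663e-02 2.16545035e-04]
hatch z@knob 0.1368585937700293
```

```bash
python3 - <<'E'
import numpy as np,cv2
d=np.load("pics/wrist1.npy");c=np.load("pics/wrist1cam.npz")
def w(u,v,z):
    r=c['R'].T@np.linalg.inv(c['mtx'])@[u,v,1];o=-c['R'].T@c['t'];return o+r*(z-o[2])/r[2]
a,b=w(288,190,.166),w(273,242,.166);print(a,b,(a+b)/2,np.degrees(np.arctan2(*(a-b)[1::-1]))+180)
p=cv2.imread("pics/wrist1.png").astype(int);v,u=np.mgrid[0:420,0:560]
W=((np.stack([u,v,np.ones_like(u)],-1)@np.linalg.inv(c['mtx']).T*d[...,None])-c['t'])@c['R']
m=(u>250)&(u<310)&(v>180)&(v<250)&((p.max(-1)<70)|((p[...,2]>120)&(p[...,1]<80)))&(W[...,2]>.155)&(W[...,2]<.175)
Q=W[m];print(len(Q),cv2.minAreaRect((Q[:,:2]*1000).astype(np.float32)),Q.mean(0))
e=np.linalg.svd(Q[:,:2]-Q[:,:2].mean(0),full_matrices=False)[2][0];print(np.degrees(np.arctan2(e[1],e[0])))
E
```

```text
[0.54404544 0.03371071 0.166     ] [0.54974191 0.07745359 0.166     ] [0.54689368 0.05558215 0.166     ] 82.58034343572103
877 ((547.4866333007812, 55.69072341918945), (18.89107894897461, 48.03947830200195), 6.042697906494141) [0.54782041 0.05529633 0.16471778]
81.47630996511826
```

```bash
python3 -m crank '[[[-0.0025,0.0005,-0.02],[0,0,-8],-0.2],[[0,0,-0.025],[0,0,-8],-0.2],[[0,0,-0.02],[0,0,0],-0.2],[[0,0,-0.015],[0,0,0],-0.2],[[0,0,-0.01],[0,0,0],-0.2],[[0,0,-0.007],[0,0,0],-0.2],[[0,0,-0.004],[0,0,0],-0.2],[[0,0,0],[0,0,0],-0.2]]'; python3 -m crank '[[[0,0,0],[0,0,0],-0.5],[[0,0,0],[0,0,0],-0.65],[[0,0,0],[0,0,0],-0.8],[[0,0,0],[0,0,0],-1],[[0,0,0],[0,0,0],-1]]';  python3 - <<'E'
from plant import ctrl
o=ctrl.get_obs();print(o['force'],o['moment'])
E
```

```text
clock: 11.15
tool_pos: [0.548, 0.0558, 0.1478]
orientation: [180.0, -0.0, -98.0]
force: [0.7, -0.5, -0.3]
opening: 0.0349
gripper_force: 0.0
clock: 11.65
tool_pos: [0.5476, 0.0556, 0.1481]
orientation: [180.0, 0.0, -98.0]
force: [-3.9, 2.4, 4.1]
opening: 0.0096
gripper_force: 30.0
[-3.8939812   2.35070344  4.08563063] [0.72750741 1.69442178 0.08041995]
```

Gripped at 9.6 mm. Now I press down.

```bash
python3 -m crank '[[[0,0,-0.001],[0,0,0],-1],[[0,0,-0.0005],[0,0,0],-1],[[0,0,0],[0,0,0],-1]]'; python3 -m crank '[[[0,0,-0.0005],[0,0,0],-1],[[0,0,0],[0,0,0],-1]]'
```

```text
clock: 11.95
tool_pos: [0.5476, 0.0557, 0.1473]
orientation: [180.0, -0.0, -98.0]
force: [-6.4, 2.2, 9.7]
opening: 0.0098
gripper_force: 30.0
clock: 12.15
tool_pos: [0.5475, 0.0556, 0.1471]
orientation: [180.0, -0.0, -97.9]
force: [-7.5, 1.9, 13.7]
opening: 0.0098
gripper_force: 30.0
```

```bash
python3 -m crank '[[[0,0,-0.0003],[0,0,0],-1],[[0,0,0],[0,0,-3],-1],[[0,0,0],[0,0,-3],-1],[[0,0,0],[0,0,0],-1]]'; python3 -c "
from plant import ctrl
o=ctrl.get_obs();print(o['force'],o['moment'],o['tool_pos'])"
```

```text
clock: 12.55
tool_pos: [0.5474, 0.0557, 0.147]
orientation: [180.0, -0.0, -104.0]
force: [-9.1, 3.9, 15.4]
opening: 0.01
gripper_force: 30.0
[-9.05463994  3.85154311 15.3512745 ] [ 1.05000402  3.84400065 -0.02604042] [0.54739558 0.05567903 0.14696957]
```

```bash
python3 -m crank '[[[-0.0007,0.0003,0],[0,0,-3],-1],[[0,0,0],[0,0,-3],-1],[[0,0,0],[0,0,-3],-1],[[0,0,0],[0,0,0],-1]]'; python3 -c "
from plant import ctrl
o=ctrl.get_obs();print(o['force'],o['moment'],o['tool_pos'])"
```

```text
clock: 12.95
tool_pos: [0.5471, 0.0558, 0.1468]
orientation: [-180.0, -0.0, -113.1]
force: [-6.8, 1.0, 12.7]
opening: 0.0098
gripper_force: 30.0
[-6.79181878  0.96626535 12.69679704] [ 0.37885703  2.70290243 -0.14415364] [0.54710695 0.05575557 0.14683341]
```

```bash
python3 -m crank '[[[0,0,-0.0005],[0,0,0],-1],[[0,0,0],[0,0,0],-1]]'; python3 -m crank '[[[0,0,0],[0,0,-2.5],-1],[[0,0,0],[0,0,-2.5],-1],[[0,0,0],[0,0,0],-1]]'; python3 -c "
from plant import ctrl
o=ctrl.get_obs();print(o['force'],o['moment'],o['tool_pos'],o['orientation'])"
```

```text
clock: 13.15
tool_pos: [0.5471, 0.0557, 0.1465]
orientation: [-180.0, -0.0, -113.0]
force: [-7.5, 1.4, 14.2]
opening: 0.0094
gripper_force: 30.0
clock: 13.45
tool_pos: [0.547, 0.0557, 0.1464]
orientation: [-180.0, -0.0, -118.0]
force: [-8.1, 0.6, 13.1]
opening: 0.0097
gripper_force: 30.0
[-8.09332349  0.62031471 13.11092668] [0.45168583 3.14910351 0.07005682] [0.54696642 0.05573666 0.14642766] [-1.79986509e+02 -1.19597976e-02 -1.18024864e+02]
```

```bash
python3 -m crank '[[[-0.0003,0,-0.0003],[0,0,-3],-1],[[0,0,0],[0,0,-3],-1],[[0,0,0],[0,0,-3],-1],[[0,0,0],[0,0,0],-1]]'; python3 -c "
from plant import ctrl
o=ctrl.get_obs();print(o['force'],o['moment'],o['tool_pos'])"; python3 -m crank '[[[0,0,-0.0002],[0,0,-3],-1],[[0,0,0],[0,0,-3],-1],[[0,0,0],[0,0,-3],-1],[[0,0,0],[0,0,0],-1]]'; python3 -c "
from plant import ctrl
o=ctrl.get_obs();print(o['force'],o['moment'],o['tool_pos'])"
```

```text
clock: 13.85
tool_pos: [0.5468, 0.0558, 0.1463]
orientation: [-180.0, 0.0, -127.0]
force: [-8.3, 2.0, 14.4]
opening: 0.0099
gripper_force: 29.9
[-8.31911725  2.000404   14.36520945] [0.58984434 3.11255342 0.12674988] [0.54675328 0.05582857 0.14626269]
clock: 14.25
tool_pos: [0.5466, 0.056, 0.1461]
orientation: [-180.0, 0.0, -136.0]
force: [-8.8, 3.1, 15.7]
opening: 0.0102
gripper_force: 30.0
[-8.8343065   3.08464882 15.70368722] [0.96381501 3.57850735 0.1480581 ] [0.54657707 0.05596231 0.14609129]
```

```bash
python3 -m crank '[[[0,0,0],[0,0,-4],-1],[[0,0,0],[0,0,-4],-1],[[0,0,0],[0,0,-4],-1],[[0,0,0],[0,0,-4],-1],[[0,0,0],[0,0,-4],-1],[[0,0,0],[0,0,-4],-1],[[0,0,0],[0,0,0],-1]]'; python3 -c "
from plant import ctrl
o=ctrl.get_obs();print(o['force'],o['moment'],o['tool_pos'])"; for i in 1; do python3 -m crank '[[[0,0,0],[0,0,-2],-1],[[0,0,0],[0,0,-2],-1],[[0,0,0],[0,0,0],-1]]'; done; python3 -c "
from plant import ctrl
o=ctrl.get_obs();print(o['force'],o['moment'],o['tool_pos'])"
```

```text
clock: 14.95
tool_pos: [0.5463, 0.0564, 0.146]
orientation: [180.0, 0.0, -160.1]
force: [-10.6, 5.1, 16.0]
opening: 0.0097
gripper_force: 30.0
[-10.55285158   5.09566189  16.01450437] [1.78899827 4.12765254 0.05750665] [0.54634197 0.05641208 0.1459935 ]
clock: 15.25
tool_pos: [0.5463, 0.0565, 0.1459]
orientation: [180.0, -0.0, -164.0]
force: [-10.5, 5.8, 15.5]
opening: 0.0095
gripper_force: 30.0
[-10.50577013   5.80737927  15.50641478] [1.8867838  4.17392088 0.17223988] [0.5462661  0.05645869 0.14594795]
```

```bash
cat > s.sh <<'E'
python3 -c "
from plant import ctrl
o=ctrl.get_obs();print(o['moment'])"
E
python3 -m crank '[[[0,0,0],[0,0,-1.5],-1],[[0,0,0],[0,0,-1.5],-1],[[0,0,0],[0,0,0],-1]]'; sh s.sh;python3 -m crank '[[[0,0,0],[0,0,-1.5],-1],[[0,0,0],[0,0,0],-1]]'; sh s.sh; python3 -m crank '[[[0,0,0],[0,0,-1.5],-1],[[0,0,0],[0,0,0],-1]]'; sh s.sh
```

```text
clock: 15.55
tool_pos: [0.5463, 0.0565, 0.1459]
orientation: [180.0, -0.0, -167.0]
force: [-10.9, 5.3, 15.7]
opening: 0.0097
gripper_force: 30.0
[2.01688992 4.23197384 0.10181596]
clock: 15.75
tool_pos: [0.5463, 0.0566, 0.1459]
orientation: [180.0, -0.0, -168.5]
force: [-10.2, 5.7, 15.6]
opening: 0.0098
gripper_force: 30.0
[2.06036253 4.24503727 0.13516504]
clock: 15.95
tool_pos: [0.5462, 0.0566, 0.1459]
orientation: [180.0, -0.0, -170.0]
force: [-10.2, 5.0, 16.8]
opening: 0.01
gripper_force: 30.1
[2.04734744 4.19913647 0.35071942]
```

```bash
python3 -m crank '[[[0,0,0],[0,0,-1],-1],[[0,0,0],[0,0,0],-1]]'; sh s.sh; python3 -m crank '[[[0,0,0],[0,0,-1],-1],[[0,0,0],[0,0,0],-1]]'; sh s.sh
```

```text
clock: 16.15
tool_pos: [0.5462, 0.0566, 0.1459]
orientation: [180.0, -0.0, -170.9]
force: [-10.7, 5.3, 15.5]
opening: 0.0099
gripper_force: 30.4
[2.02943856 4.1397028  0.52873861]
clock: 16.35
tool_pos: [0.5463, 0.0565, 0.1459]
orientation: [180.0, -0.0, -171.9]
force: [-11.1, 5.7, 14.1]
opening: 0.0098
gripper_force: 30.8
[2.1098111  4.05929918 0.57017601]
```

The stop is felt: the moment climbs while the knob no longer turns. I ease off, open and lift.

```bash
python3 -m crank '[[[0,0,0],[0,0,1.5],-1],[[0.0005,0,0.0007],[0,0,0],-1],[[0,0,0.0005],[0,0,0],-1],[[0,0,0],[0,0,0],-1]]'; sh s.sh; python3 -m crank '[[[0,0,0],[0,0,0],-0.7],[[0,0,0],[0,0,0],-0.2],[[0,0,0],[0,0,0],-0.2],[[0,0,0.005],[0,0,0],-0.2],[[0,0,0.015],[0,0,0],-0.2],[[0,0,0.025],[0,0,0],-0.2],[[0,0,0.04],[0,0,0],-0.2],[[0,0,0.03],[0,0,0],-0.2],[[0,0,0],[0,0,0],-0.2]]'
python3 - <<'E'
from plant import imaging,ctrl
import cv2,numpy as np
m=imaging.camera_model("wrist");p,d=imaging.snapshot("wrist");cv2.imwrite("pics/wrist2.png",p)
P=lambda: 0
v,u=np.mgrid[0:420,0:560]
W=((np.stack([u,v,np.ones_like(u)],-1)@np.linalg.inv(m['mtx']).T*d[...,None])-m['t'])@m['R']
h=(abs(W[...,2]-.13)<.015)&(p.min(-1)>140);A=np.c_[W[h][:,:2],np.ones(h.sum())];k=np.linalg.lstsq(A,W[h][:,2],rcond=None)[0]
print(k,h.sum(),"z at knob",k@[.548,.055,1],"slope deg",np.degrees(np.hypot(k[0],k[1])))
E
```

```text
clock: 16.75
tool_pos: [0.5462, 0.0566, 0.146]
orientation: [179.9, -0.1, -170.4]
force: [-9.7, 5.2, 9.4]
opening: 0.0092
gripper_force: 30.2
[2.18194195 3.48517095 0.44183152]
clock: 17.65
tool_pos: [0.5499, 0.0562, 0.266]
orientation: [180.0, 0.5, -170.5]
force: [-0.6, 0.3, 0.9]
opening: 0.0351
gripper_force: 0.0
[-0.02717372 -0.00429175  0.15032289] 32805 z at knob 0.135195647382112 slope deg 1.5762382464104565
```

View pics/wrist2.png

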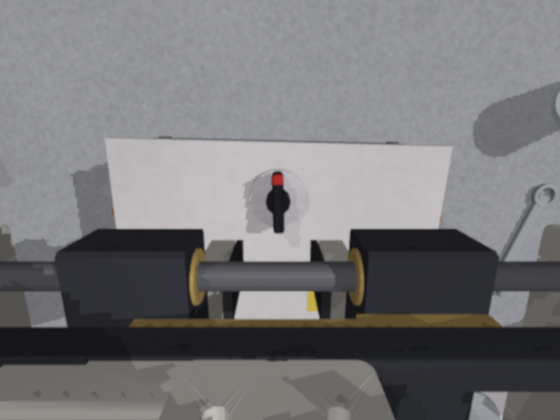

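The final view shows the hatch down and the wing pointing to the front edge, about 3° short of square, which is where the stop is. The hatch is lower than before the press (1.6° against 2.2°), so it is latched and the gripper is clear.

```bash
python3 -c "
from plant import close_job
print(close_job())"
```

```text
the job is handed in; nothing more can be done
None
```

The hatch is closed on its seal and latched: I pressed at the knob with about 13–17 N, turned it clockwise until I felt the stop, then let go and backed the arm clear; the job is handed in.

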